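# Clip the red bottle opener onto the eye

## Task

Two bottle openers with snap hooks lie on the worktop. Clip the one with the red grip onto the steel eye of the small wooden stand: press its sprung brass gate against the eye's upright bar so that the gate swings inward and lets the bar into the hook, see that the gate has sprung shut behind the bar, and let go so that the opener lies flat, linked to the eye. Leave the blue opener where it is.

Things in the scene. Friction and masses are not known exactly. Their poses are not given: they have to be found in the camera images.
- opener_red: Flat opener, 130 g; red grip 56x18x20 (x, y, z; mm), origin under its centre, z up, x from grip to snap hook, +y the gate's side. Take the grip from above across y. Opener ring at x -62 to -28. Hook: oblong loop of 10 mm rod centred at z 10, 52 wide, from x 29 to a round bow ending at x 112; clear inside x 39 to 102, y -16 to 17; nose ends at x 81 on the +y side.
- opener_red_gate (a joint): Brass gate, 8 mm thick: hinge at x 34, y 21 in the opener's frame, tip x 81. 0 = shut, grows inward to 0.9 rad; light spring, about 0.6 to 1.7 N near the tip. A bar meeting it from +y at x 60 to 75 presses it in; with the bar's centre at y about 0 (5 either way), draw the opener back (its -x) about 20 mm: the bar enters the bow (x 88), passes the tip, and the gate shuts.
- eye_bar (a point): Foot of the eye's upright bar (8 mm round), on its axis, 4 mm above the worktop on the fixed stand's 4 mm base plate (x -30 to 30, y -23 to 107). The bar rises to 55 mm above the worktop and bends along the point's +y into a dark wooden block (52x44, 64 high) whose near face is at y 57. 43 mm clear under the arm. z up. With its axes parallel to these, the opener clips on by moving along +y.
- opener_blue: The same opener with a blue grip, same frame; not to be moved. Behind the openers stands a dishwasher, 360 mm high, its front at world x = 0.61 m from y = 0.02 to 0.43 m: carry the opener past it in a straight line rather than a wide arc.

How it is judged:
At the end, for the whole second after the job is handed in: The eye's upright bar stands inside the red opener's snap hook (anywhere within the loop: x 38 to 103, y -17 to 18 mm in the opener's frame), the gate is shut (under 0.1 rad), and the opener lies at rest, upper side up within 0.25 rad, its origin less than 25 mm above the worktop (x of eye_bar in the frame of opener_red between 0.038 and 0.103 m and y of eye_bar in the frame of opener_red between -0.017 and 0.018 m and value of joint opener_red_gate below 0.1 rad and height (world z) of opener_red below 0.025 m and angle between opener_red's own z axis and vertical below 0.25 rad and linear speed of opener_red below 0.03 m/s); the robot touches nothing.
It fails at once if the blue opener is moved by more than 20 mm (distance of opener_blue from where it was at the start of the episode above 0.02 m).
It also fails if it takes over 45 s, if anything falls off the work surface, if the arm or the gripper's body presses on something with over 40 N, if the wrist force passes 120 N, or if a joint passes its speed limit or range.

## Robot

A 7-joint arm with a two-finger parallel gripper is mounted at the origin on a cart in front of the work surface, level with it; the furniture and walls round the work are solid. World frame = base frame: x ahead of the robot, y to its left, z up, the work surface at z = 0. Lengths are in m, angles in rad, forces in N, time in s.
With the tool pointing down it reaches from about 0.4 to 0.9 m from the base axis. Payload 5.5 kg.
Tool frame: the origin (TCP) lies midway between the tips of the shut fingers; the grasp point (between the pads) lies 19 mm behind it; z points along the fingers, y is the line along which they close (so a half turn about z gives the same grasp; the last joint's range is limited). The gripper opens to 92 mm and grips with 3 to 60 N. Pads are 19 mm wide; open, the fingers measure 130 mm over their backs; the gripper's body (75 mm by 190 mm) begins 47 mm behind the grasp point.
Start: joints at [-0.918, 0.501, -0.427, 1.55, 0.221, 1.138, -0.21], TCP at [0.247, 0.601, 0.194] pointing down, gripper open.
Joint ranges: [-2.88, 2.88], [-0.31, 2.03], [-1.54, 1.56], [0.2, 2.42], [-1.41, 4.55], [0.19, 2.02], [-2.57, 2.57]. Speed limits (rad/s): [2.57, 2.57, 3.14, 3.14, 3.14, 3.14, 3.14].

## Interface

Orientations are given as [roll, pitch, yaw] about the fixed x, y, z axes, in that order (R = Rz(yaw) Ry(pitch) Rx(roll)).
In Python, from bench import arm, camrig gives the robot as it stands (arm), with the cameras (camrig).
- The arm moves only by the tool hand_motion, called after "Request:" by a JSON object that holds its "api" and its "payload". Schema: {"type":"object","properties":{"increments":{"type":"array","items":{"type":"array","prefixItems":[{"type":"number"},{"type":"array","items":{"type":"number"},"minItems":3,"maxItems":3},{"type":"number"}],"minItems":3,"maxItems":3},"minItems":1,"maxItems":5},"only":{"type":"string"},"quiet":{"type":"boolean"},"lines":{"type":"string"}},"required":["increments"],"additionalProperties":false}. increments is a list of rows, 1 to 5 of them, each written [opening, [dx, dy, dz], turn]: the finger opening in m, then dx, dy, dz in normalised numbers (1 is 25 cm), then a turn about the tool's z in fractions of the full range, 1 being pi/2 rad; each row is the pose to reach, as a shift and turn from the pose commanded when the call began, along the tool's axes at that moment; what a row does not reach only later rows make up. A row lasts 1/10 s, in which the tool goes at most 0.05 m and 0.15 rad, less where a joint would pass 70% of its speed; a pose out of reach is approached as far as the arm can. The fingers move at their own pace and stop on an object; the grip force is fixed at half the most. Time passes only in rows, so rows that do not move let the fingers close. The tool returns the time, the measured TCP pose, the force, the opening and the grip force at its end. only (a regular expression) keeps the lines of the reply that match it, lines (a string "A,B") keeps lines A to B, and quiet returns only ok. Input that does not fit is refused with a message, and nothing moves.
- arm.read_state(): the state, without advancing time (a new reading comes with each control period).
- camrig.camera(name): name is "scene" or "side" or "wrist"; returns the picture (480x640x3 uint8, red, green, blue); there is no depth.
- camrig.camera_model(name): a dict with "fx", "fy", "cx", "cy" (pixels), "rvec" (rotation vector, rad) and "tvec" (3), from world to camera coordinates, as OpenCV has them; the wrist camera has in their place "hand_eye" (4x4, takes a point from camera to tool coordinates, whose origin is the TCP and whose axes are the flange's). Camera axes: x right, y down, z forward; pixel columns grow to the right and rows downward; lengths in m; the calibration is good to about 2 mm. A picture is of the moment at which its call begins: read the wrist's pose just before it. camera_model takes no time and is no camera call.
- arm.close_job(): hands the job in; it is judged then, once.
The state is a dict: "clock": time; "joint_pos": joint angles; "qvel": joint speeds; "joint_torque": joint torques, N m; "tcp_pos": TCP position; "orientation": TCP orientation; "wrist_force": force on the tool from outside, world axes, zero at the start; "ft_torque": the same for the moment, N m; "finger_gap": finger opening in m; "grip_force": force on a finger pad.
Only numpy, scipy, OpenCV 4.12 (cv2) and the standard library are available. Lean on these libraries where they do the work, as an engineer would, in place of code of your own. Each camera call takes 0.05 s, during which the arm holds its last target. There are 200 camera calls.

## Working session

There is one attempt and no reset: what is moved stays moved. The work goes in short steps, Python scripts to look and compute and a tool call to move; the robot and the scene stay as the last step left them, time stands still between calls to the robot, and variables do not carry over. Pictures are saved under pics/ and viewed, at most 10 in all, crops included, and the job is handed in when it is done.

```bash
ls; mkdir -p pics
```

Run:
```python
from bench import arm, camrig
import cv2
for n in("scene","side"):
    m=camrig.camera_model(n);print(n,m)
    cv2.imwrite(f"pics/{n}0.png",camrig.camera(n)[:,:,::-1])
s=arm.read_state();print(s);print(camrig.camera_model("wrist"))
```

```text
bench.py
pics
scene {'fx': 516.7319236279569, 'fy': 516.7319236279569, 'cx': 323.5894982697455, 'cy': 245.1773402054343, 'rvec': array([ 2.1450579 , -1.25493751,  0.47723578]), 'tvec': array([-0.24254433,  0.33077972,  0.93612981])}
side {'fx': 512.1547239697155, 'fy': 512.1547239697155, 'cx': 324.0032006862942, 'cy': 240.63888792405052, 'rvec': array([ 1.98727767, -0.16796549,  0.08008225]), 'tvec': array([-0.49812979,  0.07580595,  1.21206429])}
{'clock': 0.1, 'joint_pos': array([-0.91781368,  0.50176138, -0.42683293,  1.55134621,  0.22079675,
        1.13828951, -0.21030782]), 'qvel': array([ 0.00173842, -0.00023149, -0.00090528, -0.00209983, -0.00046561,
       -0.00015714, -0.0006902 ]), 'joint_torque': array([-9.36365977e-03, -5.67877007e+01, -5.83808407e+00, -2.79913813e+01,
       -6.90896879e-02,  2.41848535e-02,  3.36402820e-05]), 'tcp_pos': array([0.24674673, 0.60060068, 0.19257948]), 'orientation': array([-3.13984488e+00, -7.98396944e-05,  2.75187154e+00]), 'wrist_force': array([ 0.00563684, -0.92205477, -0.00701854]), 'ft_torque': array([ 0.02798896, -0.03572824, -0.0290706 ]), 'grip_force': 0.0, 'finger_gap': 0.09168841649642066}
{'fx': 412.78163404902836, 'fy': 412.78163404902836, 'cx': 316.24490833661184, 'cy': 235.22418988436254, 'hand_eye': array([[ 9.38305877e-04, -9.68230953e-01, -2.50055878e-01,
         6.69552116e-02],
       [ 9.99999546e-01,  8.67633994e-04,  3.92853646e-04,
         1.70422156e-04],
       [-1.63416080e-04, -2.50056133e-01,  9.68231328e-01,
        -1.92101989e-01],
       [ 0.00000000e+00,  0.00000000e+00,  0.00000000e+00,
         1.00000000e+00]])}
```

View pics/scene0.png

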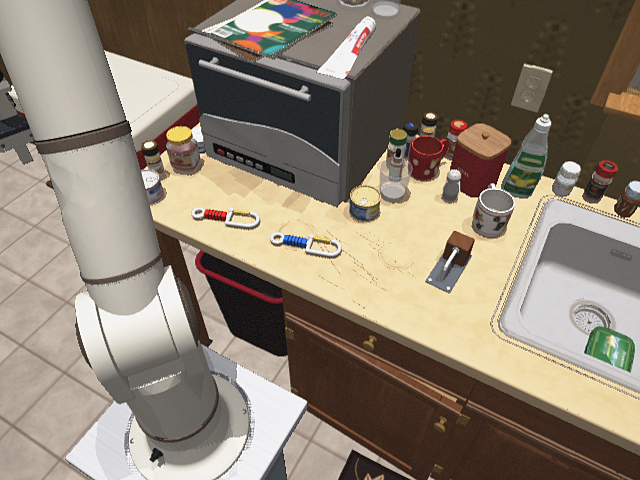

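View pics/side0.png

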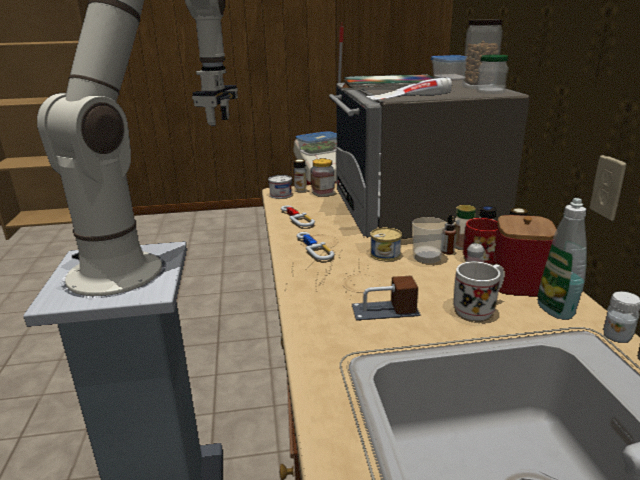

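The scene view shows the red opener's grip at about (219,215) with its hook to the right at (245,218), and the blue grip at (292,241). The eye bar is near (447,265) and its block at (460,245). The side view shows the same layout, with the red grip at (292,212), blue at (310,241) and the bar at about (366,300).

Create h.py:
```python
from bench import arm, camrig
import cv2, numpy as np
from scipy.spatial.transform import Rotation as R
def cam(n):
    m=camrig.camera_model(n); K=np.array([[m['fx'],0,m['cx']],[0,m['fy'],m['cy']],[0,0,1.]])
    if n=="wrist":
        s=arm.read_state(); T=np.eye(4); T[:3,:3]=R.from_euler('xyz',s['orientation']).as_matrix(); T[:3,3]=s['tcp_pos']
        W=np.linalg.inv(T@m['hand_eye']); return K,W[:3,:3],W[:3,3]
    return K,cv2.Rodrigues(m['rvec'])[0],np.array(m['tvec'])
def plane(c,uv,z):
    K,r,t=c; o=-r.T@t; d=r.T@np.linalg.inv(K)@[*uv,1]; return o+d*(z-o[2])/d[2]
def tri(c1,p1,c2,p2):
    P=[c[0]@np.c_[c[1],c[2]] for c in(c1,c2)]
    X=cv2.triangulatePoints(P[0],P[1],np.array(p1,float),np.array(p2,float))[:,0]; return X[:3]/X[3]
def proj(c,X): q=c[0]@(c[1]@np.array(X)+c[2]); return q[:2]/q[2]
def mask(im,col,roi):
    h=cv2.cvtColor(im,cv2.COLOR_RGB2HSV)
    m={'red':cv2.inRange(h,(0,170,80),(6,255,255))|cv2.inRange(h,(174,170,80),(180,255,255)),
       'blue':cv2.inRange(h,(100,150,60),(125,255,255))}[col]
    z=np.zeros_like(m);x0,y0,x1,y1=roi;z[y0:y1,x0:x1]=m[y0:y1,x0:x1];return z
```

Run:
```python
from h import *
C={n:cam(n) for n in("scene","side")};I={n:cv2.imread(f"pics/{n}0.png")[:,:,::-1].copy() for n in C}
roi={'red':{"scene":(185,200,270,235),"side":(275,200,320,230)},'blue':{"scene":(265,225,350,265),"side":(290,228,340,265)}}
for col in roi:
    ce={}
    for n in C:
        pts=cv2.findNonZero(mask(I[n],col,roi[col][n]));r=cv2.minAreaRect(pts);ce[n]=pts.reshape(-1,2).mean(0)
        print(col,n,len(pts),r,plane(C[n],ce[n],.012))
    print(tri(C["scene"],ce["scene"],C["side"],ce["side"]))
def crop(n,x0,y0,x1,y1,s):
    return cv2.resize(I[n][y0:y1,x0:x1],None,fx=s,fy=s,interpolation=cv2.INTER_CUBIC)
a=crop("scene",185,200,345,260,5);b=crop("scene",410,220,490,300,3);c=crop("side",270,200,345,265,3);d=crop("side",345,270,430,325,3)
o=np.zeros((600,800,3),np.uint8);o[:300]=a
x=0
for q in(b,c,d): o[310:310+q.shape[0],x:x+q.shape[1]]=q;x+=q.shape[1]+10
cv2.imwrite("pics/crop1.png",o[:,:,::-1])
```

```text
red scene 143 ((214.80770874023438, 214.5384979248047), (21.83011245727539, 8.806466102600098), 7.125016689300537) [0.44982316 0.27961667 0.012     ]
red side 38 ((292.5, 210.0), (10.60660171508789, 4.949747085571289), 45.0) [0.45530124 0.29258908 0.012     ]
[0.45195179 0.28001361 0.01439183]
blue scene 170 ((294.7063903808594, 240.83056640625), (22.41830825805664, 9.152693748474121), 10.007979393005371) [0.47211103 0.06346801 0.012     ]
blue side 64 ((308.32928466796875, 239.9634246826172), (12.962422370910645, 7.340167045593262), 38.65980911254883) [0.47651421 0.07404187 0.012     ]
[0.47336994 0.06354364 0.01469472]
```

View pics/crop1.png

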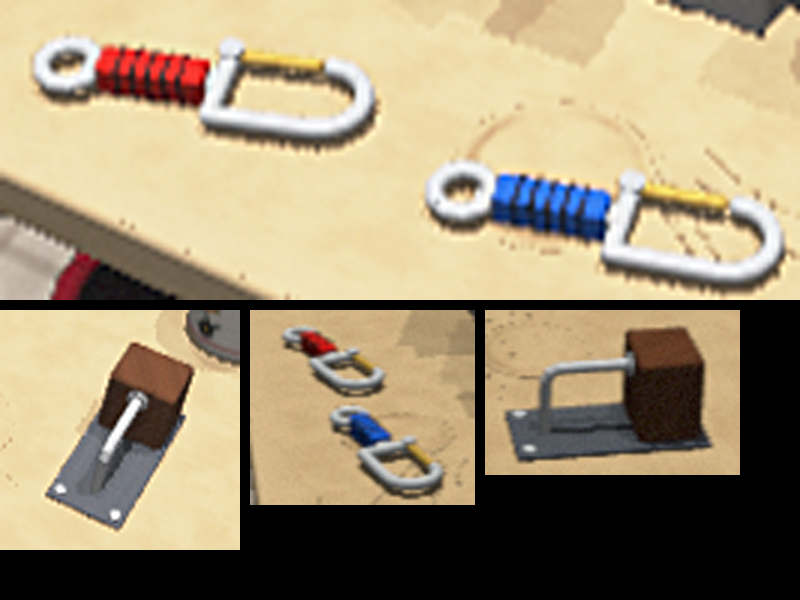

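The close-up shows that the red hook points to world −y, with its brass gate on the +x side. The eye foot is at about scene (443,270) and side (365,309). The near corners of the plate are at scene (426,282) and (450,293).

Run:
```python
from h import *
A,B=cam("scene"),cam("side")
for nm,p,q,z in [("foot",(443.5,270),(365.3,309.3),.004),("bend",(447.5,256),(365.5,290.7),.052),("armend",(455.7,250.5),(392,290),.051),
  ("cornL",(426,281.7),(351.7,303.3),.004),("cornR",(450,292.7),(355,320),.004),("cornRfar",(471.7,255),(420,315),.004),
  ("gate hinge",(231.5,209.3),(386.7-30,0),.012),("gatetip",(250,213.3),None,.012),("bow end",(260,217),None,.01),("ring end",(192,213),None,.01),("hook corner",(226.5,225),None,.01)]:
    print(nm,plane(A,p,z).round(4),(plane(B,q,z).round(4),tri(A,p,B,q).round(4)) if q and q[1] else "")
```

```text
foot [ 0.5682 -0.2723  0.004 ] (array([ 0.5455, -0.276 ,  0.004 ]), array([ 0.5516, -0.2758,  0.0107]))
bend [ 0.5695 -0.2719  0.052 ] (array([ 0.5434, -0.2843,  0.052 ]), array([ 0.5527, -0.2756,  0.0554]))
armend [ 0.5946 -0.2821  0.051 ] (array([ 0.5955, -0.2898,  0.051 ]), array([ 0.5982, -0.2817,  0.0465]))
cornL [ 0.5175 -0.2501  0.004 ] (array([ 0.5233, -0.2481,  0.004 ]), array([ 0.5214, -0.2492,  0.0028]))
cornR [ 0.5152 -0.3072  0.004 ] (array([ 0.5169, -0.3104,  0.004 ]), array([ 0.5175, -0.3069,  0.0014]))
cornRfar [ 0.6427 -0.3138  0.004 ] (array([ 0.6465, -0.3167,  0.004 ]), array([ 0.6471, -0.3133,  0.0008]))
gate hinge [0.4835 0.255  0.012 ] 
gatetip [0.4946 0.2071 0.012 ] 
bow end [0.4977 0.1797 0.01  ] 
ring end [0.4263 0.3337 0.01  ] 
hook corner [0.4352 0.2353 0.01  ]
```

Careful with the scale: shifts go in shares of 25 cm and turns go in shares of pi/2 rad. That gives: -0.2 m / 0.25 = -0.8, -0.12 m / 0.25 = -0.48, 0.7 rad / 1.5708 = 0.4456.

Request:
{"api": "hand_motion", "payload": {"increments": [[0.09,[-0.16,-0.108,0],0.0891],[0.09,[-0.32,-0.216,0],0.1783],[0.09,[-0.48,-0.324,0],0.2674],[0.09,[-0.64,-0.432,0],0.3565],[0.09,[-0.8,-0.54,0],0.4456]]}}

```text
clock: 0.6
tcp_pos: [0.3813, 0.3984, 0.1933]
orientation: [-3.141, 0.0, 2.046]
wrist_force: [1.1, 0.2, 1.6]
finger_gap: 0.0894
grip_force: 0.0
```

Run:
```python
from h import *
s=arm.read_state();T=R.from_euler('xyz',s['orientation']).as_matrix()
print((T.T@(np.array([.46,.29,.2])-s['tcp_pos'])).round(3), s['orientation'],s['tcp_pos'])
```

```text
[-0.132  0.02  -0.007] [-3.14118125e+00  1.08674487e-04  2.04610898e+00] [0.38131774 0.39837864 0.19326071]
```

In the tool's units: -0.13 m / 0.25 = -0.52, -0.12 m / 0.25 = -0.48, 0.2 rad / 1.5708 = 0.1273.

Request:
{"api": "hand_motion", "payload": {"increments": [[0.09,[-0.16,0.04,0],0.0637],[0.09,[-0.32,0.08,0],0.1273],[0.09,[-0.48,0.08,0],0.1273],[0.09,[-0.52,0.08,0],0.1273],[0.09,[-0.52,0.08,0],0.1273]]}}

```text
clock: 1.1
tcp_pos: [0.4594, 0.2921, 0.1932]
orientation: [-3.141, 0.001, 1.848]
wrist_force: [0.2, 0.7, 0.1]
finger_gap: 0.09
grip_force: 0.0
```

Run:
```python
from h import *
import pickle
c=cam("wrist");im=camrig.camera("wrist");pickle.dump((c,im),open("w1.pkl","wb"))
m=mask(im,'red',(0,0,640,480));pts=cv2.findNonZero(m)
n,l,st,ce=cv2.connectedComponentsWithStats(m);print(st[st[:,4]>100],arm.read_state()['tcp_pos'])
cv2.imwrite("pics/w1.png",im[:,:,::-1])
```

```text
[[     0      0    640    480 306298]
 [   293    184     20     13    131]
 [   294    198     19      8    132]
 [   294    207     20      8    129]
 [   295    216     19      8    130]
 [   295    224     20      8    127]
 [   296    233     19     11    183]] [0.45826754 0.29428102 0.19325722]
```

View pics/w1.png

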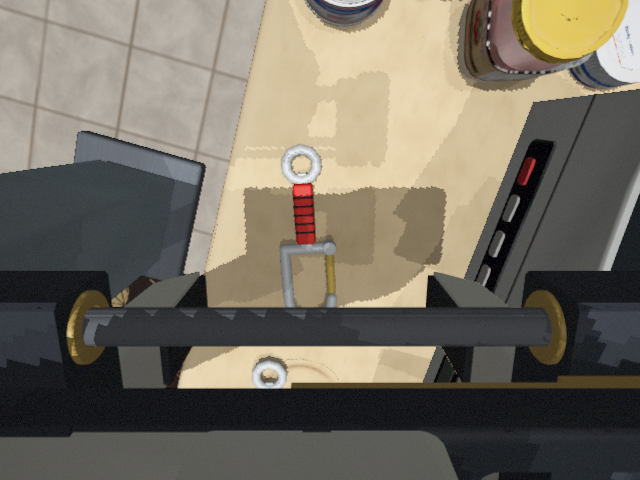

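The wrist view shows the red grip from (303,184) to (306,244), with the ring above it and the hook below. The gate is on the right, at (331,270).

Run:
```python
from h import *
import pickle
c,im=pickle.load(open("w1.pkl","rb"))
m=mask(im,'red',(285,180,320,250));r=cv2.minAreaRect(cv2.findNonZero(m));print(r)
b=cv2.boxPoints(r);b=b[np.argsort(b[:,1])];t,o=b[:2].mean(0),b[2:].mean(0)
for z in(.02,.018):print(plane(c,t,z),plane(c,o,z))
S=cam("scene");I=cv2.imread("pics/scene0.png")[:,:,::-1].copy()
r2=cv2.minAreaRect(cv2.findNonZero(mask(I,'red',(185,200,270,235))))
print("tri",tri(c,r[0],S,r2[0]))
P,Q=plane(c,t,.02),plane(c,o,.02);d=Q-P;yaw=np.arctan2(d[1],d[0]);mid=(P+Q)/2;u=d/np.linalg.norm(d)
print("len",np.linalg.norm(d),"yaw",yaw,"mid",mid,"hinge-tip yaw",[plane(c,p,.014) for p in((329,246),(331,303))])
g=mid-u*.008
s=arm.read_state();T=R.from_euler('xyz',s['orientation']).as_matrix()
tool=np.arctan2(T[1,0],T[0,0]);print("tool yaw",tool,"turn",tool-(yaw+np.pi),(T.T@(np.array([g[0],g[1],.0])-s['tcp_pos'])))
```

```text
((303.7373962402344, 213.29766845703125), (59.69601821899414, 19.150135040283203), 86.42366790771484)
[0.44184675 0.30778838 0.02      ] [0.45968803 0.25594577 0.02      ]
[0.44185047 0.30752047 0.018     ] [0.45978946 0.25539395 0.018     ]
tri [0.45009122 0.28096123 0.01032323]
len 0.05482671017319295 yaw -1.2393486686566453 mid [0.45076739 0.28186707 0.02      ] hinge-tip yaw [array([0.48179624, 0.25756763, 0.014     ]), array([0.49985884, 0.20291739, 0.014     ])]
tool yaw 1.850625982204521 turn -0.05161800272862682 [-0.00194642 -0.0109073   0.19326457]
```

In the tool's units: 0.145 m / 0.25 = 0.58, 0.11 m / 0.25 = 0.44, -0.047 rad / 1.5708 = -0.0299.

Request:
{"api": "hand_motion", "payload": {"increments": [[0.06,[-0.008,-0.044,0.12],-0.0299],[0.06,[-0.008,-0.044,0.28],-0.0299],[0.06,[-0.008,-0.044,0.44],-0.0299],[0.06,[-0.008,-0.044,0.58],-0.0299],[0.06,[-0.008,-0.044,0.58],-0.0299]]}}

```text
clock: 1.65
tcp_pos: [0.4431, 0.2893, 0.044]
orientation: [-3.132, 0.001, 1.903]
wrist_force: [0.1, -0.1, -0.7]
finger_gap: 0.0608
grip_force: 0.0
```

Run:
```python
from h import *
camrig.camera("wrist");c=cam("wrist");im=camrig.camera("wrist")
s=arm.read_state();T=R.from_euler('xyz',s['orientation']).as_matrix();print(s['tcp_pos'],s['orientation'])
m=mask(im,'red',(200,0,450,480));r=cv2.minAreaRect(cv2.findNonZero(m));print(r)
b=cv2.boxPoints(r);b=b[np.argsort(b[:,1])];t,o=b[:2].mean(0),b[2:].mean(0)
P,Q=plane(c,t,.02),plane(c,o,.02);d=Q-P;mid=(P+Q)/2;u=d/np.linalg.norm(d);print(P,Q,mid,np.arctan2(d[1],d[0]),np.linalg.norm(d))
print(T.T@(mid-u*.008-s['tcp_pos']))
cv2.imwrite("pics/w2.png",im[:,:,::-1])
```

```text
[0.44718382 0.2911094  0.04854393] [-3.13998654e+00 -7.04064356e-04  1.90158647e+00]
((320.5, 263.5), (85.0, 31.0), 90.0)
[0.44132794 0.30859815 0.02      ] [0.45770031 0.26154907 0.02      ] [0.44951412 0.28507361 0.02      ] -1.2359178666088817 0.0498163738280875
[0.00151441 0.00025674 0.02854463]
```

View pics/w2.png

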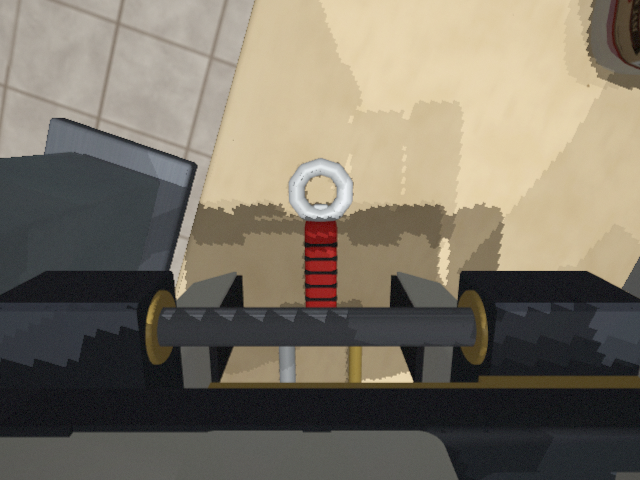

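The wrist view shows the red grip centred between the fingers at (320,263) and square to them. The gripper crossbar hides its lower end.

In the tool's units: 0.043 m / 0.25 = 0.172, 0.035 m / 0.25 = 0.14.

Request:
{"api": "hand_motion", "payload": {"increments": [[0.06,[0,0,0.08],0],[0.06,[0,0,0.14],0],[0.06,[0,0,0.172],0],[0.06,[0,0,0.172],0]]}}

```text
clock: 2.15
tcp_pos: [0.4488, 0.2904, 0.0064]
orientation: [3.141, -0.001, 1.9]
wrist_force: [0.3, -0.2, -0.4]
finger_gap: 0.0602
grip_force: 0.0
```

Request:
{"api": "hand_motion", "payload": {"increments": [[0.0,[0,0,0],0],[0,[0,0,0],0],[0,[0,0,0],0],[0,[0,0,0],0],[0,[0,0,0],0]]}}

```text
clock: 2.65
tcp_pos: [0.4487, 0.2895, 0.0058]
orientation: [3.141, -0.0, 1.899]
wrist_force: [-0.2, -0.0, 0.3]
finger_gap: 0.0249
grip_force: 0.0
```

Request:
{"api": "hand_motion", "payload": {"increments": [[0.0,[0,0,0],0],[0,[0,0,0],0],[0,[0,0,0],0]]}}

```text
clock: 2.95
tcp_pos: [0.4485, 0.2894, 0.0055]
orientation: [-3.141, -0.0, 1.899]
wrist_force: [0.1, -0.2, 0.1]
finger_gap: 0.0025
grip_force: 0.0
```

Run:
```python
from h import *
w=camrig.camera("wrist");s=camrig.camera("scene");d=camrig.camera("side")
print(arm.read_state()['finger_gap'],arm.read_state()['grip_force'])
a=cv2.resize(w,(400,300));b=cv2.resize(s[190:250,170:290],(400,200),interpolation=cv2.INTER_CUBIC);e=cv2.resize(d[180:240,250:350],(400,240),interpolation=cv2.INTER_CUBIC)
o=np.zeros((560,800,3),np.uint8);o[:300,:400]=a;o[:200,400:]=b;o[310:550,400:]=e
cv2.imwrite("pics/g1.png",o[:,:,::-1])
```

```text
0.0006446705231113429 0.0
```

View pics/g1.png

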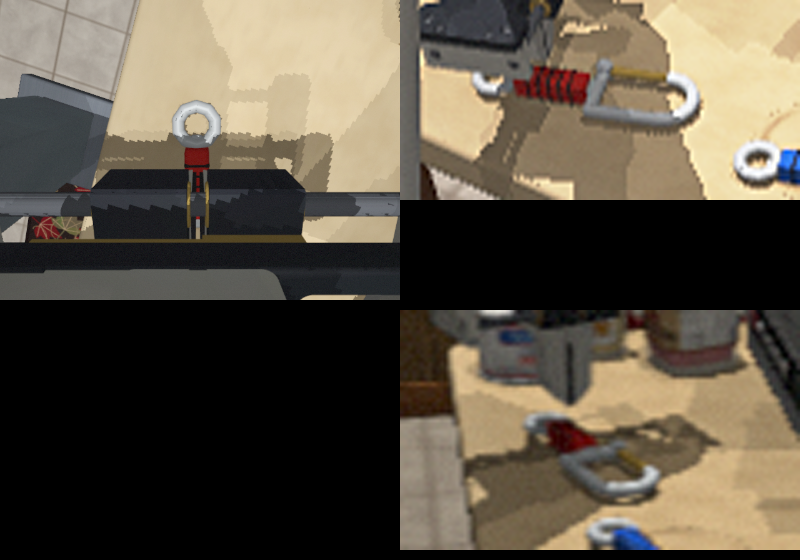

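The fingers have shut above the grip without touching the opener: the side view shows the tips at about (292,203), clear of it. I'll check the real height of the tips against the reported TCP.

Run:
```python
from h import *
s=arm.read_state();p=s['tcp_pos'];print(p,s['orientation'])
for n in("side","scene"):
    c=cam(n);print(n,[proj(c,p+[0,0,z]).round(1) for z in(0,.02,.04)])
S,D=cam("scene"),cam("side")
# grip in both fixed views now
i1,i2=camrig.camera("scene"),camrig.camera("side")
m=[mask(i1,'red',(185,200,270,235)),mask(i2,'red',(275,195,320,235))]
for x in m: print(cv2.minAreaRect(cv2.findNonZero(x)))
for q in ([.4585,.2590,.02],[.4425,.3048,.02],[.4585,.2590,0]): print(proj(S,q),proj(D,q))
```

```text
[0.44849004 0.28941078 0.0054735 ] [-3.14146358e+00 -2.14086277e-05  1.89880192e+00]
side [array([290.5, 213.1]), array([290.2, 206.8]), array([289.9, 200.4])]
scene [array([212.2, 215. ]), array([210.9, 209.3]), array([209.6, 203.4])]
((214.84278869628906, 214.67904663085938), (21.674848556518555, 8.656722068786621), 7.594643592834473)
((295.5, 212.0), (4.0, 5.0), 90.0)
[223.74286216 212.69946198] [294.68618573 211.87102391]
[204.745143   210.18491156] [287.80717663 206.90077237]
[224.86738899 218.37417691] [294.9833744  218.22594306]
```

In the tool's units: 0.003 m / 0.25 = 0.012.

Request:
{"api": "hand_motion", "payload": {"increments": [[0.06,[0,0,0],0],[0.06,[0,0,0],0],[0.06,[0,0,0],0],[0.06,[0,0,0],0],[0.06,[0,0,0.012],0]]}}

```text
clock: 3.7
tcp_pos: [0.4489, 0.2896, 0.0027]
orientation: [3.141, -0.0, 1.899]
wrist_force: [0.1, 0.8, 0.9]
finger_gap: 0.0361
grip_force: 0.0
```

Request:
{"api": "hand_motion", "payload": {"increments": [[0.06,[0,0,0],0],[0.06,[0,0,0.016],0],[0.06,[0,0,0.032],0],[0.06,[0,0,0.032],0]]}}

```text
clock: 4.1
tcp_pos: [0.448, 0.289, -0.0063]
orientation: [-3.14, 0.0, 1.899]
wrist_force: [0.1, 0.1, 0.9]
finger_gap: 0.0596
grip_force: 0.0
```

Run:
```python
from h import *
s=arm.read_state();p=s['tcp_pos'];print(p,s['wrist_force'],s['finger_gap'])
w=camrig.camera("wrist");a=camrig.camera("scene");d=camrig.camera("side")
o=np.zeros((500,800,3),np.uint8);o[:300,:400]=cv2.resize(w,(400,300));o[:200,400:]=cv2.resize(a[190:250,170:290],(400,200),interpolation=cv2.INTER_CUBIC);o[210:500,400:]=cv2.resize(d[170:228,260:340],(400,290),interpolation=cv2.INTER_CUBIC)
cv2.imwrite("pics/g2.png",o[:,:,::-1])
```

```text
[ 0.44799728  0.28899105 -0.00625898] [0.100111   0.05511203 0.85312463] 0.059551042852378486
```

View pics/g2.png

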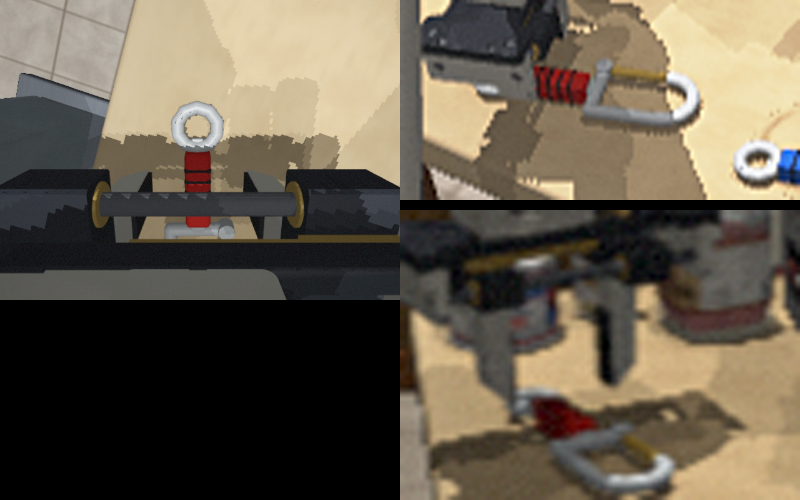

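The wrist and side views show the open fingers either side of the grip, with their tips at about side row 206. A tip on the table would appear at about row 215. So the tips are really 20–25 mm up, and I'll lower in guarded steps.

In the tool's units: 0.01 m / 0.25 = 0.04, 0.008 m / 0.25 = 0.032.

Request:
{"api": "hand_motion", "payload": {"increments": [[0.06,[0,0,0.016],0],[0.06,[0,0,0.032],0],[0.06,[0,0,0.04],0],[0.06,[0,0,0.04],0]]}}

```text
clock: 4.65
tcp_pos: [0.4482, 0.2891, -0.016]
orientation: [-3.141, 0.0, 1.899]
wrist_force: [-0.7, 0.6, -0.0]
finger_gap: 0.0599
grip_force: 0.0
```

Run:
```python
from h import *
s=arm.read_state();p=s['tcp_pos'];print(p,s['wrist_force'])
d=camrig.camera("side");D=cam("side");print([proj(D,p+[0,0,z]).round(1) for z in(0,.02,.03)])
cv2.imwrite("pics/g3.png",cv2.resize(d[170:230,260:340],(800,600),interpolation=cv2.INTER_CUBIC)[:,:,::-1])
```

```text
[ 0.44815063  0.2891385  -0.0159896 ] [-0.65067795  0.64272472 -0.01330383]
[array([290.7, 219.8]), array([290.4, 213.6]), array([290.3, 210.5])]
```

View pics/g3.png

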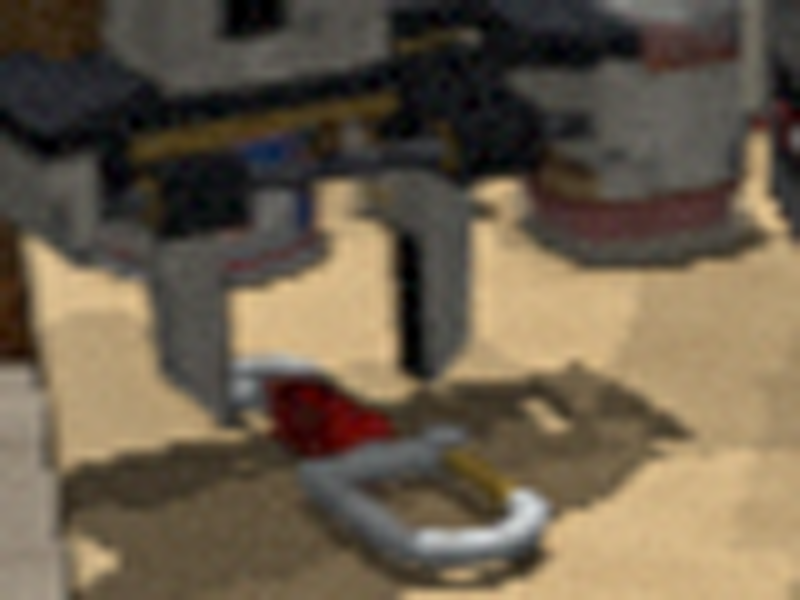

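The side view shows the fingertips at about (282,212) and (302,208), straddling the grip but still about 15 mm above the worktop. I'll lower a little more and close.

In the tool's units: 0.009 m / 0.25 = 0.036, 0.006 m / 0.25 = 0.024.

Request:
{"api": "hand_motion", "payload": {"increments": [[0.06,[0,0,0.012],0],[0.06,[0,0,0.024],0],[0.06,[0,0,0.036],0],[0.06,[0,0,0.036],0]]}}

```text
clock: 5.1
tcp_pos: [0.4481, 0.2892, -0.025]
orientation: [-3.141, 0.0, 1.899]
wrist_force: [0.1, -0.6, 0.1]
finger_gap: 0.0597
grip_force: 0.0
```

Request:
{"api": "hand_motion", "payload": {"increments": [[0.0,[0,0,0],0],[0,[0,0,0],0],[0,[0,0,0],0],[0,[0,0,0],0],[0,[0,0,0],0]]}}

```text
clock: 5.6
tcp_pos: [0.4486, 0.2895, -0.0244]
orientation: [3.141, -0.0, 1.899]
wrist_force: [-0.3, -0.2, -0.3]
finger_gap: 0.025
grip_force: 0.0
```

Request:
{"api": "hand_motion", "payload": {"increments": [[0.0,[0,0,0],0],[0,[0,0,0],0],[0,[0,0,0],0]]}}

```text
clock: 5.9
tcp_pos: [0.4485, 0.2895, -0.0244]
orientation: [-3.142, -0.0, 1.899]
wrist_force: [0.4, -0.1, 0.3]
finger_gap: 0.0178
grip_force: 30.0
```

The grip is held, with a gap of 17.8 mm and 30 N. I'll lift it, and meanwhile measure the eye more carefully from the saved views.

In the tool's units: -0.11 m / 0.25 = -0.44, -0.09 m / 0.25 = -0.36.

Request:
{"api": "hand_motion", "payload": {"increments": [[0.0,[0,0,-0.12],0],[0,[0,0,-0.24],0],[0,[0,0,-0.36],0],[0,[0,0,-0.44],0],[0,[0,0,-0.44],0]]}}

```text
clock: 6.4
tcp_pos: [0.4506, 0.2908, 0.0883]
orientation: [3.136, -0.001, 1.899]
wrist_force: [-0.1, 0.1, -0.6]
finger_gap: 0.0178
grip_force: 30.0
```

Run:
```python
from h import *
for n,roi in (("scene",(415,225,485,300)),("side",(345,272,425,325))):
    c=cam(n);im=cv2.imread(f"pics/{n}0.png")[:,:,::-1].copy();x0,y0,x1,y1=roi
    h=cv2.cvtColor(im,cv2.COLOR_RGB2HSV)[y0:y1,x0:x1].astype(int)
    pl=((h[:,:,1]<75)&(h[:,:,2]>40)).astype(np.uint8)*255
    k=cv2.findContours(pl,cv2.RETR_EXTERNAL,cv2.CHAIN_APPROX_NONE)[0];k=max(k,key=cv2.contourArea)
    W=np.array([plane(c,p+[x0,y0],.004)[:2] for p in k.reshape(-1,2)],np.float32)
    print(n,cv2.contourArea(k),"quad",[(q[0]+[x0,y0]).tolist() for q in cv2.approxPolyDP(k,2.5,True)])
    br=(h[:,:,1]<60)&(h[:,:,2]>130)
    for v in range(0,y1-y0,1 if n=="scene" else 1):
        u=np.flatnonzero(br[v]); 
        if len(u): print(v+y0,(u+x0).tolist() if len(u)<9 else [u[0]+x0,'..',u[-1]+x0],end=' ; ')
    print()
```

```text
scene 3452.5 quad [[415, 225], [415, 244], [420, 247], [415, 246], [415, 262], [424, 273], [415, 275], [417, 299], [430, 299], [419, 287], [429, 291], [431, 284], [439, 288], [440, 296], [445, 299], [456, 299], [453, 296], [457, 294], [464, 299], [477, 299], [474, 296], [476, 290], [484, 290], [484, 274], [476, 271], [479, 263], [484, 264], [484, 242], [475, 241], [482, 250], [478, 254], [472, 249], [463, 266], [450, 262], [459, 251], [457, 247], [452, 248], [447, 260], [442, 254], [436, 264], [434, 259], [439, 252], [435, 248], [437, 246], [440, 250], [444, 247], [451, 232], [448, 229], [465, 233], [460, 225], [436, 228], [435, 225]]
243 [445] ; 247 [456] ; 248 [453, 456, 457] ; 249 [454, 455, 456, 457, 458] ; 250 [454, 455, 456, 458] ; 251 [453, 454, 455, 456] ; 252 [452, 453, 454, 455, 456] ; 253 [452, 453, 454, 455] ; 254 [442, 451, 452, 453, 454] ; 255 [450, 451, 452, 453, 454] ; 256 [450, 451, 452, 453, 471] ; 257 [440, 449, 450, 45
[... 1029 characters left out ...]
46, 447, 448, 449, 450] ; 289 [447, 448, 449] ; 
side 816.0 quad [[420, 314], [418, 310], [406, 315], [396, 314], [394, 310], [387, 309], [393, 307], [391, 301], [366, 301], [368, 291], [394, 291], [393, 283], [391, 286], [368, 287], [363, 292], [363, 302], [352, 303], [356, 319]]
286 [np.int64(382), '..', np.int64(393)] ; 287 [np.int64(369), '..', np.int64(393)] ; 288 [np.int64(367), '..', np.int64(391)] ; 289 [np.int64(365), '..', np.int64(375)] ; 290 [365, 366, 367] ; 291 [364] ; 292 [363, 364] ; 293 [363] ; 301 [382, 383, 384] ; 302 [369, 370, 371] ; 303 [354, 355, 356, 357, 358] ; 304 [354, 355, 356, 357, 358] ; 305 [355, 356, 357] ; 315 [358, 359, 360, 361] ; 316 [358, 359, 360, 361] ;
```

Run:
```python
from h import *
A,B=cam("scene"),cam("side")
s1=((429.3,279.3),(356,304));s2=((448,287.5),(359.5,315.5))
for s in(s1,s2):print(plane(A,s[0],.005).round(4),plane(B,s[1],.005).round(4),tri(A,s[0],B,s[1]).round(4))
for x in(.536,.540,.544,.548):
    print(x,[(proj(A,[x,-.279,z]).round(1),proj(B,[x,-.279,z]).round(1)) for z in(.004,.03,.051)])
    print("   armend",proj(A,[x+.057,-.282,.051]).round(1),proj(B,[x+.057,-.282,.051]).round(1))
```

```text
[ 0.5266 -0.2541  0.005 ] [ 0.5311 -0.2541  0.005 ] [ 0.53   -0.2534  0.0033]
[ 0.5256 -0.2985  0.005 ] [ 0.5287 -0.2978  0.005 ] [ 0.5278 -0.2981  0.0042]
0.536 [(array([441.2, 281. ]), array([361. , 310.6])), (array([443.3, 273.9]), array([361.1, 299.4])), (array([445.1, 267.9]), array([361.2, 290.2]))]
   armend [455.4 250.9] [389.7 288.2]
0.54 [(array([441.9, 279.8]), array([363. , 310.4])), (array([444. , 272.6]), array([363.1, 299.2])), (array([445.7, 266.6]), array([363.2, 290. ]))]
   armend [456.  249.8] [391.6 288. ]
0.544 [(array([442.5, 278.5]), array([364.9, 310.2])), (array([444.6, 271.4]), array([365.1, 299. ])), (array([446.4, 265.4]), array([365.2, 289.8]))]
   armend [456.6 248.6] [393.6 287.8]
0.548 [(array([443.1, 277.3]), array([366.8, 310. ])), (array([445.3, 270.1]), array([367. , 298.8])), (array([447. , 264.1]), array([367.2, 289.6]))]
   armend [457.2 247.4] [395.5 287.6]
```

In the tool's units: -0.22 m / 0.25 = -0.88, -0.18 m / 0.25 = -0.72, 0.38 rad / 1.5708 = 0.2419.

Request:
{"api": "hand_motion", "payload": {"increments": [[0.0,[-0.18,-0.048,0],0.0509],[0,[-0.36,-0.096,0],0.1019],[0,[-0.54,-0.144,0],0.1528],[0,[-0.72,-0.192,0],0.2037],[0,[-0.88,-0.24,0],0.2419]]}}

```text
clock: 6.9
tcp_pos: [0.4615, 0.0592, 0.0843]
orientation: [-3.14, 0.001, 1.515]
wrist_force: [1.3, -0.1, -1.1]
finger_gap: 0.0175
grip_force: 30.0
```

In the tool's units: -0.2 m / 0.25 = -0.8, 0.04 m / 0.25 = 0.16, -0.016 rad / 1.5708 = -0.0102.

Request:
{"api": "hand_motion", "payload": {"increments": [[0.0,[-0.18,0.036,0],-0.0064],[0,[-0.36,0.072,0],-0.0064],[0,[-0.54,0.108,0],-0.0102],[0,[-0.72,0.144,0],-0.0102],[0,[-0.8,0.16,0],-0.0102]]}}

```text
clock: 7.4
tcp_pos: [0.4911, -0.1455, 0.0842]
orientation: [-3.14, 0.002, 1.529]
wrist_force: [-0.4, -0.8, -1.8]
finger_gap: 0.0174
grip_force: 30.0
```

Request:
{"api": "hand_motion", "payload": {"increments": [[0,[-0.12,0.016,0],0],[0,[-0.2,0.016,0],0],[0,[-0.2,0.016,0],0]]}}

```text
clock: 7.7
tcp_pos: [0.4927, -0.1941, 0.084]
orientation: [-3.139, 0.002, 1.529]
wrist_force: [0.2, 0.5, -2.0]
finger_gap: 0.0174
grip_force: 30.0
```

Create st.py:
```python
from h import *
bar=np.array([.543,-.277])
s=arm.read_state();T=R.from_euler('xyz',s['orientation']).as_matrix();print(s['tcp_pos'],s['orientation'][2],s['wrist_force'],s['finger_gap'])
d=T.T[:, :2]@(bar-s['tcp_pos'][:2])
print("bar in opener (x,y):",(-d[0]-.008).round(4),(d[1]).round(4))
```

```bash
python3 st.py
```

Run:
```python
from h import *
a=camrig.camera("scene");d=camrig.camera("side")
o=np.zeros((600,800,3),np.uint8);o[:480,:400]=cv2.resize(a[205:301,400:480],(400,480),interpolation=cv2.INTER_CUBIC);o[:320,400:]=cv2.resize(d[250:330,330:430],(400,320),interpolation=cv2.INTER_CUBIC)
cv2.imwrite("pics/p1.png",o[:,:,::-1])
```

```text
[ 0.49268777 -0.19406646  0.08402294] 1.5293826717932837 [ 0.22135691  0.46302481 -2.00129038] 0.017368627796981697
bar in opener (x,y): 0.0728 0.0537
```

In the tool's units: 0.102 m / 0.25 = 0.408, -0.004 m / 0.25 = -0.016.

Request:
{"api": "hand_motion", "payload": {"increments": [[0,[-0.016,0,0.12],0],[0,[-0.016,0,0.24],0],[0,[-0.016,0,0.34],0],[0,[-0.016,0,0.4],0],[0,[-0.016,0,0.408],0]]}}

```text
clock: 8.3
tcp_pos: [0.4924, -0.1921, -0.0187]
orientation: [-3.137, -0.002, 1.537]
wrist_force: [-0.6, 0.6, -0.8]
finger_gap: 0.0178
grip_force: 30.0
```

Request:
{"api": "hand_motion", "payload": {"increments": [[0,[0,0,0],0]]}}

```text
clock: 8.4
tcp_pos: [0.4943, -0.1933, -0.0166]
orientation: [-3.141, -0.0, 1.536]
wrist_force: [-0.3, 0.1, -1.5]
finger_gap: 0.0178
grip_force: 30.0
```

```bash
python3 st.py
```

Run:
```python
from h import *
a=camrig.camera("scene");d=camrig.camera("side")
o=np.zeros((600,800,3),np.uint8);o[:576,:400]=cv2.resize(a[205:301,413:480],(400,576),interpolation=cv2.INTER_CUBIC);o[:400,400:]=cv2.resize(d[250:330,330:410],(400,400),interpolation=cv2.INTER_CUBIC)
cv2.imwrite("pics/p1.png",o[:,:,::-1])
```

```text
[ 0.49426429 -0.19330707 -0.01659979] 1.5358212680280428 [-0.28812882  0.07507493 -1.46839573] 0.017824012847568634
bar in opener (x,y): 0.0739 0.0516
```

View pics/p1.png

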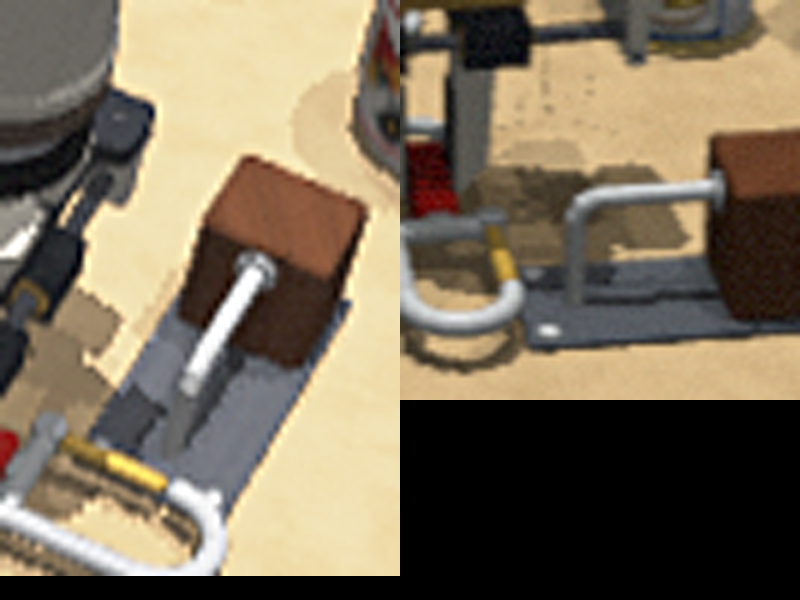

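The scene view shows the bar foot at about (443,280). The gate runs from its hinge at about (421,277) to its tip at about (441,286), just short of the bar. The side view agrees, with the hinge at about (348,293) and the tip at (354,307).

Run:
```python
from h import *
A,B=cam("scene"),cam("side")
h=tri(A,(421.4,276.7),B,(348,293));t=tri(A,(440.6,286.2),B,(353.6,307));print(h,t)
h2,t2=plane(A,(421.4,276.7),.016),plane(A,(440.6,286.2),.016);print(h2,t2,plane(B,(348,293),.016),plane(B,(353.6,307),.016))
f=tri(A,(442.8,279.7),B,(365,310.3));f2=plane(A,(442.8,279.7),.004);print("foot",f,f2)
u=(t2-h2)[:2];print(np.linalg.norm(u),np.arctan2(u[1],u[0]));u/=np.linalg.norm(u);e=(f2-h2)[:2];print("bar op x,y",34+1000*e@u,21+1000*(e@[-u[1],u[0]]))
```

```text
[ 0.51565056 -0.23765511  0.02091772] [ 0.51760451 -0.28314012  0.01425557]
[ 0.51603246 -0.23775188  0.016     ] [ 0.5123054  -0.28424024  0.016     ] [ 0.52006852 -0.2256733   0.016     ] [ 0.52010822 -0.28205409  0.016     ]
foot [ 0.54305527 -0.28035733  0.0035813 ] [ 0.54123045 -0.28074601  0.004     ]
0.046637521817280245 -1.650797081450152
bar op x,y 74.84291282144468 49.55329558868111
```

In the tool's units: 0.012 m / 0.25 = 0.048, -0.006 m / 0.25 = -0.024.

Request:
{"api": "hand_motion", "payload": {"increments": [[0,[-0.024,0.016,0],0],[0,[-0.024,0.032,0],0],[0,[-0.024,0.048,0],0],[0,[-0.024,0.048,0],0]]}}

```text
clock: 8.9
tcp_pos: [0.5073, -0.2006, -0.016]
orientation: [3.14, 0.0, 1.535]
wrist_force: [0.6, 0.4, -1.2]
finger_gap: 0.0177
grip_force: 30.0
```

```bash
python3 st.py
```

```text
[ 0.507344   -0.2006261  -0.01603208] 1.535075550335986 [ 0.62113432  0.3606773  -1.23845617] 0.017707471453508872
bar in opener (x,y): 0.0671 0.0384
```

Request:
{"api": "hand_motion", "payload": {"increments": [[0,[0,0.032,0],0],[0,[0,0.064,0],0],[0,[0,0.092,0],0],[0,[0,0.092,0],0]]}}

```text
clock: 9.3
tcp_pos: [0.5302, -0.2009, -0.0166]
orientation: [3.141, -0.0, 1.535]
wrist_force: [-1.5, 1.3, -1.6]
finger_gap: 0.018
grip_force: 30.0
```

```bash
python3 st.py
```

```text
[ 0.53015045 -0.20088188 -0.0166427 ] 1.5354829925116413 [-1.54518446  1.34984221 -1.55350162] 0.01797849611969876
bar in opener (x,y): 0.0676 0.0155
```

Careful with the scale: shifts go in shares of 25 cm and turns go in shares of pi/2 rad. That gives: 0.015 m / 0.25 = 0.06, 0.011 m / 0.25 = 0.044.

Request:
{"api": "hand_motion", "payload": {"increments": [[0,[0,0.024,0],0],[0,[0,0.044,0],0],[0,[0,0.06,0],0],[0,[0,0.06,0],0]]}}

```text
clock: 9.7
tcp_pos: [0.5449, -0.2015, -0.0165]
orientation: [3.141, -0.0, 1.535]
wrist_force: [-1.4, 1.1, -2.3]
finger_gap: 0.0175
grip_force: 30.0
```

```bash
python3 st.py
```

```text
[ 0.54488429 -0.20147487 -0.01647895] 1.5353344381939271 [-1.35857055  1.12567117 -2.32941394] 0.017502677577811078
bar in opener (x,y): 0.0675 0.0008
```

Request:
{"api": "hand_motion", "payload": {"increments": [[0,[0.032,0,0],0],[0,[0.056,0,0],0],[0,[0.08,0,0],0],[0,[0.092,0,0],0],[0,[0.092,0,0],0]]}}

```text
clock: 10.2
tcp_pos: [0.5454, -0.1779, -0.0163]
orientation: [3.141, -0.0, 1.536]
wrist_force: [-1.4, -0.2, -1.1]
finger_gap: 0.0176
grip_force: 30.0
```

```bash
python3 st.py
```

Run:
```python
from h import *
a=camrig.camera("scene");d=camrig.camera("side")
o=np.zeros((600,800,3),np.uint8);o[:576,:400]=cv2.resize(a[205:301,413:480],(400,576),interpolation=cv2.INTER_CUBIC);o[:400,400:]=cv2.resize(d[250:330,335:415],(400,400),interpolation=cv2.INTER_CUBIC)
cv2.imwrite("pics/p2.png",o[:,:,::-1])
```

```text
[ 0.5453632  -0.1779406  -0.01627494] 1.5362981711810466 [-1.41312707 -0.19810084 -1.10807879] 0.01755555850073673
bar in opener (x,y): 0.0911 0.0011
```

View pics/p2.png

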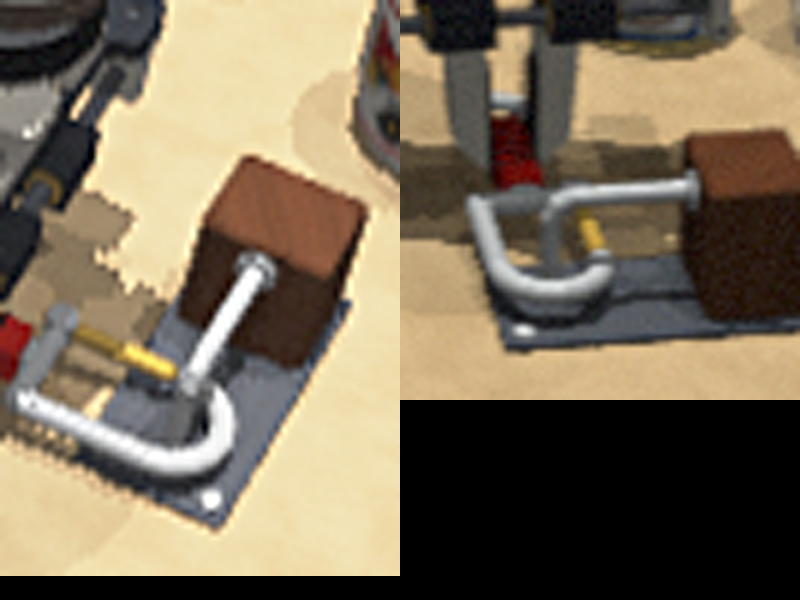

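The scene view shows the bar inside the bow. The gate runs straight from (426,259) to (443,267), parallel to the spine, so it has sprung shut. I'll set the opener down and release it.

In the tool's units: 0.007 m / 0.25 = 0.028, 0.004 m / 0.25 = 0.016.

Request:
{"api": "hand_motion", "payload": {"increments": [[0,[-0.008,0,0.016],0],[0,[-0.008,0,0.028],0],[0,[-0.008,0,0.028],0]]}}

```text
clock: 10.6
tcp_pos: [0.544, -0.1812, -0.0242]
orientation: [-3.14, -0.0, 1.534]
wrist_force: [0.1, 0.6, -1.1]
finger_gap: 0.0176
grip_force: 30.0
```

```bash
python3 st.py
```

```text
[ 0.54403419 -0.18122131 -0.02420231] 1.5341707324771527 [ 0.10515194  0.63557516 -1.07013566] 0.017576230945689452
bar in opener (x,y): 0.0878 0.0025
```

Request:
{"api": "hand_motion", "payload": {"increments": [[0.05,[0,0,0],0],[0.05,[0,0,0],0],[0.05,[0,0,0],0],[0.05,[0,0,0],0],[0.05,[0,0,0],0]]}}

```text
clock: 11.1
tcp_pos: [0.5449, -0.1809, -0.0233]
orientation: [3.141, 0.0, 1.535]
wrist_force: [0.1, 0.1, 0.7]
finger_gap: 0.0493
grip_force: 0.0
```

Request:
{"api": "hand_motion", "payload": {"increments": [[0.05,[0,0,-0.08],0],[0.05,[0,0,-0.2],0],[0.05,[0,0,-0.36],0],[0.05,[0,0,-0.52],0],[0.05,[0,0,-0.6],0]]}}

```text
clock: 11.6
tcp_pos: [0.5467, -0.1815, 0.1304]
orientation: [3.136, 0.001, 1.535]
wrist_force: [1.2, 0.1, -0.3]
finger_gap: 0.0502
grip_force: 0.0
```

Request:
{"api": "hand_motion", "payload": {"increments": [[0.05,[0.12,0,0],0],[0.05,[0.2,0,0],0],[0.05,[0.2,0,0],0]]}}

```text
clock: 11.9
tcp_pos: [0.547, -0.1268, 0.1268]
orientation: [3.141, -0.002, 1.54]
wrist_force: [-0.0, 0.1, -0.3]
finger_gap: 0.0496
grip_force: 0.0
```

Run:
```python
from h import *
A,B=cam("scene"),cam("side");a=camrig.camera("scene");d=camrig.camera("side")
for n,c,im,roi in(("scene",A,a,(395,225,440,290)),("side",B,d,(335,255,385,300))):
    m=mask(im,'red',roi);p=cv2.findNonZero(m);print(n,None if p is None else (len(p),cv2.minAreaRect(p),plane(c,p.reshape(-1,2).mean(0),.018)))
h=cv2.cvtColor(a,cv2.COLOR_RGB2HSV)[230:300,400:470];g=cv2.inRange(h,(18,150,110),(32,255,255));p=cv2.findNonZero(g);n,l,st,ce=cv2.connectedComponentsWithStats(g)
for i in range(1,n):
    if st[i,4]>8:
        q=cv2.findNonZero((l==i).astype(np.uint8)).reshape(-1,2);v=cv2.fitLine(q,2,0,.01,.01).ravel();o=np.array([400,230]);print("gate",st[i],ce[i]+o,[plane(A,ce[i]+o+k*v[:2],.01).round(4) for k in(-8,8)])
o=np.zeros((600,800,3),np.uint8);o[:576,:480]=cv2.resize(a[205:301,395:475],(480,576),interpolation=cv2.INTER_CUBIC);o[:320,480:]=cv2.resize(d[250:330,335:415],(320,320),interpolation=cv2.INTER_CUBIC)
cv2.imwrite("pics/p3.png",o[:,:,::-1])
```

```text
scene (175, ((405.86602783203125, 261.55157470703125), (23.556032180786133, 9.645788192749023), 23.96249008178711), array([ 0.53773355, -0.1916857 ,  0.018     ]))
side (88, ((357.2353210449219, 282.9411926269531), (14.067066192626953, 8.731282234191895), 75.96376037597656), array([ 0.54610453, -0.19544705,  0.018     ]))
gate [29 34 13  8 22] [434.95454545 267.31818182] [array([ 0.5626, -0.2354,  0.01  ]), array([ 0.5593, -0.2712,  0.01  ])]
```

Request:
{"api": "hand_motion", "payload": {"increments": [[0.05,[0,0,0],0],[0.05,[0,0,0],0]]}}

```text
clock: 12.2
tcp_pos: [0.5462, -0.1324, 0.1263]
orientation: [-3.141, 0.001, 1.533]
wrist_force: [-0.4, -0.3, 0.2]
finger_gap: 0.0499
grip_force: 0.0
```

```bash
python3 -c "
from bench import arm, camrig
print(arm.close_job())"
```

```text
the job is handed in; nothing more can be done
None
```

The red opener is clipped to the steel eye and lying flat with the gate measured shut, the blue one was never touched, and I handed the job in at 12.2 s; the hand-in gave no verdict.

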